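# Push the row of kiln posts home and bolt it in

### The arm

A 7-joint arm with a two-finger parallel gripper is mounted at the origin on the work surface. World frame = base frame: x ahead of the robot, y to its left, z up, the work surface at z = 0. Lengths are in m, angles in rad, forces in N, time in s.
With the tool pointing down it reaches from about 0.35 to 0.9 m from the base axis. Payload 19.9 kg.
Tool frame: the origin (TCP) lies at the centre of the arm's flange, where the gripper is bolted on; the fingertips stand 173 mm ahead of it and the grasp point (between the pads) lies 155 mm ahead of it (bot.pinch_z is the distance from the TCP to the grasp point, in m); z points along the fingers, y is the direction in which the jaws open and shut (so a half turn about z gives the same grasp; the last joint's range is limited). The gripper opens to 85 mm and grips with 20 to 120 N. Pads are 22 mm wide; open, the fingers measure 114 mm over their backs; the gripper's body (76 mm by 85 mm) begins 54 mm behind the grasp point. The pads swing forward as they close: fully open they stand 13 mm farther back than shut.
Start: joints at [1.212, 0.417, -0.01, 1.614, 0.005, 1.111, -0.053], TCP at [0.195, -0.594, 0.405] pointing down, gripper open.
Joint ranges: [-2.81, 2.81], [-0.39, 2.02], [-1.27, 1.25], [0.06, 2.57], [-1.19, 4.33], [0.19, 2], [-2.82, 2.82]. Speed limits (rad/s): [1.89, 1.89, 2.39, 2.39, 3.01, 3.01, 3.01].

### API

Orientations are given as [roll, pitch, yaw] about the fixed x, y, z axes, in that order (R = Rz(yaw) Ry(pitch) Rx(roll)).
In Python, from plant import bot gives the robot as it stands.
- The arm moves only by the tool move_arm, never from a script. Its argument "moves" is a list of rows, each a list of 2 entries, a list of its own where there are three numbers: the shift along the tool's x, y, z in m, then the turn about the tool's z in rad. In form: [[[tx, ty, tz], yaw], ...]. A call has 1 to 20 rows; each row shifts and turns the commanded pose from where the row before left it, along the tool's axes as they then stand; what a row does not reach is not made up. A row lasts 1/10 s, in which the tool goes at most 50 mm and 8.59 degrees, less where a joint would pass 70% of its speed; a pose out of reach is approached as far as the arm can. A call is refused whole if a number of a shift passes 0.05 or a number of a turn 0.15, either way. A call with a gripper value outside its range is refused whole. "gripper" is the gripper's target within -1 to 1 (fully open at 1, half-way at 0, shut at -1), set as the call begins (left out, the last holds). The fingers move at their own pace and stop on an object; "newtons" is the grip in N (left out, the last holds). Time passes only in rows, so rows that do not move let the fingers close. It gives the time, the measured TCP pose, the force and the opening at its end, in the units of the state.
- bot.get_state(): the state, without advancing time (a new reading comes with each control period).
- bot.get_image(name): name is "side" or "top"; returns (picture, depth): 420x560x3 uint8, red, green, blue; 420x560 float32, m along the optical axis (not along the pixel's ray), 0 where there is no reading.
- bot.camera_params(name): a dict with "mtx" (3x3 intrinsics, pixels), "extrinsics" (4x4, takes a point from world to camera coordinates). Camera axes: x right, y down, z forward; pixel columns grow to the right and rows downward; lengths in m; the calibration is good to about 2 mm. A picture is of the moment at which its call begins. camera_params takes no time and is no camera call.
- bot.job_done(): hands the job in, once; it reports no verdict.
The state is a dict: "clock": time; "joints": joint angles; "joint_velocities": joint speeds; "effort": joint torques, N m; "tcp_pos": TCP position; "orientation": TCP orientation; "wrist_force": force on the tool from outside, world axes, zero at the start; "wrist_torque": the same for the moment, N m; "width": finger opening in m.
Only numpy, scipy, OpenCV 4.12 (cv2) and the standard library are available. Lean on these libraries where they do the work, as an engineer would, in place of code of your own. Each camera call takes 0.05 s, during which the arm holds its last target. There are 200 camera calls.

### The job

With the fingertips only, push the whole row of four kiln posts along the channel of the wooden rack as one closed row until it is tight against the end stop; then push the bolt on the side of the rack fully in by its knob, across the channel behind the last post. Pick nothing up, keep the posts upright and together, and leave everything else on the table where it is.

Things in the scene. Friction and masses are not known exactly. Their poses are not given: they have to be found in the camera images.
- rack: Wooden carrying rack fixed to the table, 370 mm long along its own y. Origin: on the table under the middle of the channel, z up. The channel runs along y: floor 12 mm above the table, 43 mm wide between two fences 10 mm thick, tops 26 mm above the table. Open at its -y end (y -185 mm), end stop at the +y end; the bolt is on the -x side, nearest the robot.
- end_stop (a point): Middle of the end stop's inner face, at rack x 0, y +165 mm, 37 mm above the table. The stop is a wooden block across the +y end of the channel, 20 mm thick, top 62 mm above the table.
- bolt_guide (a point): Top of the dark steel guide that the bolt runs through, at rack x -37, y -5 mm, 45 mm above the table; the guide is 10 mm along x, 30 mm along y. A flat wing of board 12 mm high lies under the bolt, from rack x -116 to -31, y -28 to +18 mm.
- post_1: Hollow square kiln post of pale fired clay, 40 x 40 mm, 60 mm tall, standing upright in the rack's channel, about 110 to 225 g. Origin: centre of its underside, z up. The first of the row, next to the end stop. Home, its origin is at rack y +145 mm.
- post_2: Hollow square kiln post of pale fired clay, 40 x 40 mm, 60 mm tall, standing upright in the rack's channel, about 110 to 225 g. Origin: centre of its underside, z up. Second of the row; home at rack y +105 mm.
- post_3: Hollow square kiln post of pale fired clay, 40 x 40 mm, 60 mm tall, standing upright in the rack's channel, about 110 to 225 g. Origin: centre of its underside, z up. Third of the row; home at rack y +65 mm.
- post_4: Hollow square kiln post of pale fired clay, 40 x 40 mm, 60 mm tall, standing upright in the rack's channel, about 110 to 225 g. Origin: centre of its underside, z up. Last of the row, on the open-end side: its back face (20 mm behind its origin, towards rack -y) is the free one to push on. Home at rack y +25 mm.
- bolt (a joint): Slide of the steel bolt, m, along rack +x across the channel at rack y -5 mm. 0 = drawn back (tip at rack x -36 mm, clear of the channel), 0.040 = fully in. Starts at 0 to 0.006, stays where left, friction about 2 N. Bar 12 x 12 mm, 28 to 40 mm above the table. In, it stands 4 mm behind the last post of a row that is home; a post in its way blocks it.
- bolt_knob (a point): Centre of the top of the bolt's upright wooden knob, 64 mm above the table; round, 16 mm across, 24 mm tall, on top of the bar at its rear end (the bar ends 8 mm behind the knob's axis, towards rack -x). At bolt 0 it is at rack x -90, y -5 mm, at bolt 0.040 at x -50 mm.
- spare_post: Bystander: short spare kiln post, 40 x 40 x 30 mm, on the table on the robot's side of the rack. Origin: centre of its underside.
- glaze_jar: Bystander: small white stoneware jar, 56 mm across, 56 mm tall, behind the rack. Origin: centre of its underside.
- rib: Bystander: dark wooden throwing rib lying flat, 68 mm wide, 68 mm long, 8 mm thick, on the robot's side of the rack's open end. Origin: on its underside.
- loop_tool: Bystander: loop tool with a 12 mm round wooden handle lying on the table beyond the rack's stop end, 160 mm long. Origin: near its middle, underside.
- test_bowl: Bystander: small terracotta bowl, 80 mm across, 35 mm tall, behind the rack. Origin: centre of its underside.
- slip_can: Bystander: grey plastic jar with a white lid, 56 mm across, 90 mm tall, beyond the rack's open end. Origin: centre of its underside.
Mind the look-alikes: they are no part of the job. What is shaped like the post_2 but blue or red is not meant.

How it is judged:
By the outcome, as a careful person would: the job done as asked, in the order asked, and still so for the second after the job is handed in, with the robot touching nothing.
It also fails if it takes over 45 s, if anything falls off the work surface, if the arm or the gripper's body presses on something with over 40 N, if the wrist force passes 120 N, or if a joint passes its speed limit or range.

## Working session

There is one attempt and no reset: what is moved stays moved. The work goes in short steps, Python scripts to look and compute and a tool call to move; the robot and the scene stay as the last step left them, time stands still between calls to the robot, and variables do not carry over. Pictures are saved under pics/ and viewed, about 8 in all and at most 12, crops included, and the job is handed in when it is done.

Besides the shell and the picture viewer there is one more tool, called by a JSON object that holds its "name" and its "arguments", one argument or row to a line. move_arm: Moves the arm, as the interface text tells. Its arguments: {"type":"object","properties":{"moves":{"type":"array"},"gripper":{"type":"number"},"newtons":{"type":"number"}},"required":["moves"]}

```bash
mkdir -p pics
python3 - <<'E'
from plant import bot
import cv2,numpy as np
for n in("top","side"):
    im,d=bot.get_image(n); cv2.imwrite(f"pics/{n}0.png",im[:,:,::-1]); np.savez(f"pics/{n}0.npz",im=im,d=d)
    p=bot.camera_params(n); print(n,p["mtx"].tolist(),np.round(p["extrinsics"],4).tolist())
s=bot.get_state(); print(s["clock"],s["tcp_pos"],s["orientation"],s["width"],s["wrist_force"])
E
```

```text
top [[417.17941987447256, 0.0, 276.18676544178237], [0.0, 417.17941987447256, 212.21483276773043], [0.0, 0.0, 1.0]] [[0.0038, -0.9997, -0.0251, 0.0032], [-0.9828, 0.0009, -0.1844, 0.5735], [0.1844, 0.0254, -0.9825, 0.8988], [0.0, 0.0, 0.0, 1.0]]
side [[399.0738560388158, 0.0, 281.87972765467737], [0.0, 399.0738560388158, 210.15895582583005], [0.0, 0.0, 1.0]] [[-0.9956, -0.0935, 0.0012, 0.5803], [-0.0663, 0.6968, -0.7142, 0.0883], [0.066, -0.7111, -0.7, 1.0587], [0.0, 0.0, 0.0, 1.0]]
0.1 [ 0.1946722  -0.59378876  0.40413669] [-3.14052194e+00  9.24601816e-05  3.16803377e-01] 0.08525535523086464 [ 0.30058121 -0.14481848  0.08655812]
```

View pics/top0.png

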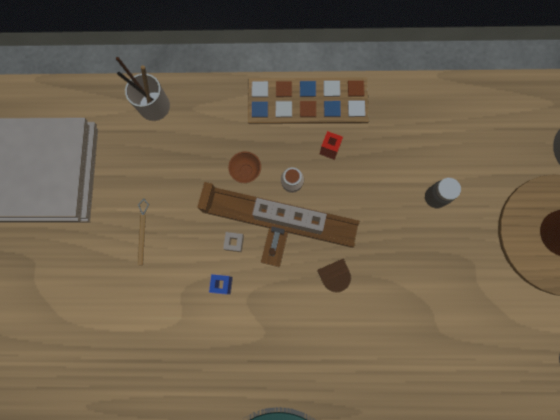

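View pics/side0.png

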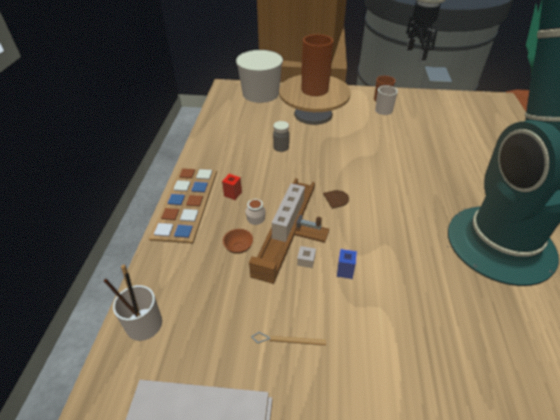

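The top view shows the rack running from the end stop (205,195) to the open end (355,235), with posts at columns 262–318 and the bolt with its knob near (272,250). Next I measure it from depth.

```bash
cat > h.py <<'E'
import numpy as np,cv2
from plant import bot
def cloud(n,d):
    p=bot.camera_params(n);K=p["mtx"];E=p["extrinsics"]
    v,u=np.mgrid[:d.shape[0],:d.shape[1]]
    c=np.stack([(u-K[0,2])/K[0,0]*d,(v-K[1,2])/K[1,1]*d,d],-1)
    return (c-E[:3,3])@E[:3,:3]
def ray(n,u,v,z):
    p=bot.camera_params(n);K=p["mtx"];E=p["extrinsics"];R=E[:3,:3]
    o=-R.T@E[:3,3]; r=R.T@np.linalg.solve(K,[u,v,1.]); return o+r*(z-o[2])/r[2]
E
python3 - <<'E'
from h import *
for n,(r0,r1,c0,c1) in dict(top=(170,275,190,365),side=(175,285,240,335)).items():
    f=np.load(f"pics/{n}0.npz");im=f["im"];P=cloud(n,f["d"])
    m=np.zeros(P.shape[:2],bool);m[r0:r1,c0:c1]=1
    hsv=cv2.cvtColor(im,cv2.COLOR_RGB2HSV)
    z=P[...,2]; print(n,"table z",np.median(z[m&(z<.008)]))
    # posts
    k=(m&(z>.066)&(z<.078)&(hsv[...,1]<90)).astype(np.uint8)
    nn,l,s,c=cv2.connectedComponentsWithStats(k)
    for i in range(1,nn):
        if s[i,4]>30:
            q=P[l==i];r=cv2.minAreaRect(q[:,:2].astype(np.float32));print("posts",s[i],r,q.mean(0))
    # stop / all brown above 15..
    k=(m&(z>.057)&(z<.067)).astype(np.uint8)
    nn,l,s,c=cv2.connectedComponentsWithStats(k)
    for i in range(1,nn):
        if s[i,4]>8:
            q=P[l==i];print("62mm",s[i],cv2.minAreaRect(q[:,:2].astype(np.float32)),q.mean(0))
    k=(m&(z>.02)&(z<.03)&(hsv[...,1]>100)).astype(np.uint8)
    q=P[k>0];r=cv2.minAreaRect(q[:,:2].astype(np.float32));print("fence",r,cv2.boxPoints(r).tolist())
im=np.load("pics/top0.npz")["im"][180:280,190:370]
a=cv2.resize(im,None,fx=4.4,fy=4.4,interpolation=cv2.INTER_CUBIC)
cv2.imwrite("pics/c1.png",np.clip(a[:,:,::-1]*1.6,0,255).astype(np.uint8))
E
```

```text
top table z 0.001102189071571267
posts [ 253  198   74   34 1072] ((0.5653976202011108, -0.025622814893722534), (0.1602828949689865, 0.0409579761326313), 76.88916778564453) [ 0.5648985  -0.0258433   0.07288097]
62mm [284 170  18  15 160] ((0.6565998792648315, -0.03388981521129608), (0.0330638661980629, 0.03972076252102852), 14.738261222839355) [ 0.65682278 -0.03291763  0.05871175]
62mm [197 182  16  28 249] ((0.6106566190719604, 0.16738443076610565), (0.020826555788517, 0.06256573647260666), 77.8570327758789) [0.61026125 0.16722453 0.06270893]
62mm [269 248   7   7  37] ((0.48410212993621826, 0.01276872493326664), (0.013408483937382698, 0.01363398227840662), 89.26266479492188) [0.48380432 0.01263187 0.06431566]
fence ((0.5947538614273071, -0.013243883848190308), (0.36430513858795166, 0.13352185487747192), 73.66883087158203) [[0.4794673025608063, -0.16927462816238403], [0.6076018810272217, -0.20681947469711304], [0.7100404500961304, 0.14278686046600342], [0.5819058418273926, 0.18033170700073242]]
side table z 0.0005257535562214555
posts [271 184  33  44 610] ((0.5689517259597778, -0.0
[... 1266 characters left out ...]
014881455339491367), 2.1911604404449463) [0.48656998 0.01773992 0.06288237]
62mm [278 218   7   4  21] ((0.5827019810676575, 0.026551323011517525), (0.015536925755441189, 0.0064398059621453285), 5.703647613525391) [0.58302581 0.02683295 0.06209796]
62mm [248 256  28  15 213] ((0.6140362620353699, 0.17031230032444), (0.022535309195518494, 0.06294173002243042), 75.82083892822266) [0.61379952 0.17226915 0.0619681 ]
fence ((0.5849094390869141, 0.004247799515724182), (0.2211071252822876, 0.3619721233844757), 9.620683670043945) [[0.4456635117530823, 0.1642121970653534], [0.5061579346656799, -0.1926690638065338], [0.7241553664207458, -0.15571659803390503], [0.6636609435081482, 0.20116466283798218]]
```

View pics/c1.png

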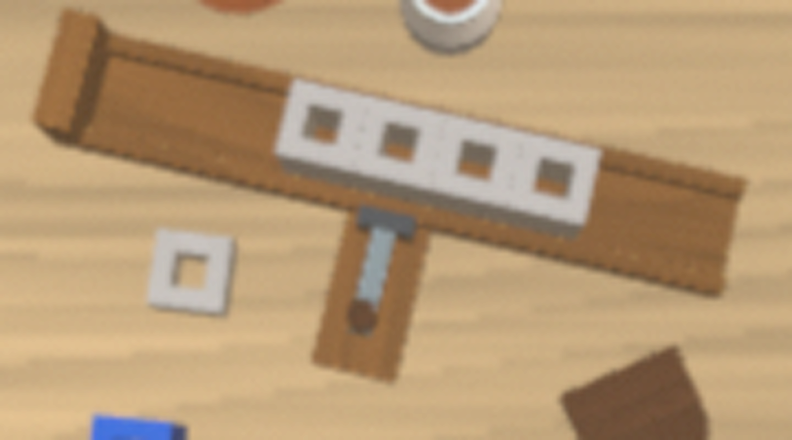

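Averaged over the two views, the rack origin is about (0.5726,-0.0016) with yaw -13.1°. The row spans rack y -103 to +57, so about 108 mm to go. The knob is at rack (-89,-3). I'll shut the fingers, turn so that tool x lies along rack +y, and go above the channel behind post 4.

{"name": "move_arm", "arguments": {
  "moves": [
    [[0,0,0],-0.1025],
    [[0,0,0],-0.1025],
    [[0,0,0],-0.1025],
    [[0,0,0],-0.1025],
    [[0,0,0],-0.1025],
    [[0,0,0],-0.1025],
    [[0,0,0],-0.1025],
    [[0,0,0],-0.1025],
    [[0,0,0],-0.1025],
    [[0,0,0],-0.1025],
    [[0,0,0],0]
  ],
  "gripper": -1
}}

```text
clock: 1.2
tcp_pos: [0.1946, -0.5939, 0.4043]
orientation: [-3.141, -0.001, 1.344]
wrist_force: [0.0, -1.4, 0.7]
width: 0.0008
```

{"name": "move_arm", "arguments": {
  "moves": [
    [[0.0264,0.0117,0],0],
    [[0.0264,0.0117,0],0],
    [[0.0264,0.0117,0],0],
    [[0.0264,0.0117,0],0],
    [[0.0264,0.0117,0],0],
    [[0.0264,0.0117,0],0],
    [[0.0264,0.0117,0],0],
    [[0.0264,0.0117,0],0],
    [[0.0264,0.0117,0],0],
    [[0.0264,0.0117,0],0],
    [[0.0264,0.0117,0],0],
    [[0.0264,0.0117,0],0],
    [[0.0264,0.0117,0],0],
    [[0.0264,0.0117,0],0],
    [[0.0264,0.0117,0],0],
    [[0.0264,0.0117,0],0],
    [[0.0264,0.0117,0],0],
    [[0.0264,0.0117,0],0],
    [[0.0264,0.0117,0],0],
    [[0.0264,0.0117,0],0]
  ]
}}

```text
clock: 3.2
tcp_pos: [0.543, -0.1318, 0.4045]
orientation: [-3.141, -0.0, 1.338]
wrist_force: [0.4, -0.4, -0.2]
width: -0.0
```

{"name": "move_arm", "arguments": {
  "moves": [
    [[0,0,0],0],
    [[0,0,0],0]
  ]
}}

```text
clock: 3.4
tcp_pos: [0.5425, -0.1326, 0.4044]
orientation: [-3.141, -0.0, 1.34]
wrist_force: [0.1, -0.8, -0.2]
width: 0.0002
```

{"name": "move_arm", "arguments": {
  "moves": [
    [[0,0,0.02],0],
    [[0,0,0.02],0],
    [[0,0,0.02],0],
    [[0,0,0.02],0],
    [[0,0,0.02],0],
    [[0,0,0.02],0],
    [[0,0,0.02],0],
    [[0,0,0.02],0],
    [[0,0,0.015],0],
    [[0,0,0.01],0],
    [[0,0,0.01],0],
    [[0,0,0],0],
    [[0,0,0],0]
  ]
}}

```text
clock: 4.7
tcp_pos: [0.5426, -0.1328, 0.21]
orientation: [3.141, -0.0, 1.342]
wrist_force: [-0.2, 0.7, 0.5]
width: -0.0002
```

Run:
```python
from h import *
im,d=bot.get_image("side");im2,d2=bot.get_image("top")
a=cv2.resize(im[150:290,230:360],None,fx=4,fy=4,interpolation=cv2.INTER_CUBIC)[:, :390]
a=cv2.resize(im[150:290,230:360],(520,560)); b=cv2.resize(im2[140:280,230:300+0],(280,560))
b=cv2.resize(im2[150:290,260:360],(280,392)); b=cv2.copyMakeBorder(b,0,168,0,0,cv2.BORDER_CONSTANT)
cv2.imwrite("pics/c2.png",np.hstack([a,b])[:,:,::-1]); print(bot.get_state()["tcp_pos"])
```

```text
[ 0.54268688 -0.1328311   0.21030038]
```

View pics/c2.png

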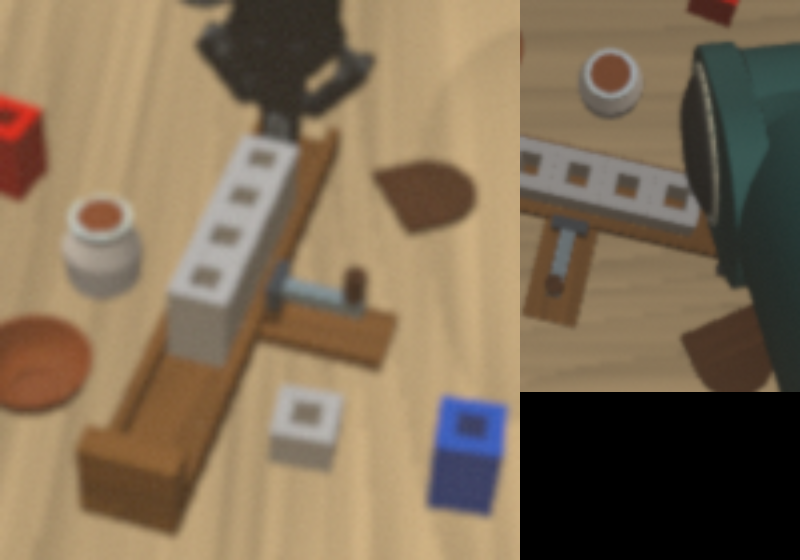

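The closed fingers stand in the channel, centred behind post 4, with a gap of about 20 mm. I'll push along tool +x.

{"name": "move_arm", "arguments": {
  "moves": [
    [[0.005,0,0],0],
    [[0.005,0,0],0],
    [[0.004,0,0],0],
    [[0.002,0,0],0],
    [[0.002,0,0],0],
    [[0.002,0,0],0],
    [[0.002,0,0],0],
    [[0.002,0,0],0],
    [[0.003,0,0],0],
    [[0.003,0,0],0],
    [[0.003,0,0],0],
    [[0.003,0,0],0],
    [[0.003,0,0],0],
    [[0.003,0,0],0],
    [[0.003,0,0],0],
    [[0.003,0,0],0]
  ]
}}

```text
clock: 6.4
tcp_pos: [0.5534, -0.0857, 0.2096]
orientation: [-3.141, -0.0, 1.342]
wrist_force: [-1.1, -4.5, -1.0]
width: 0.0
```

{"name": "move_arm", "arguments": {
  "moves": [
    [[0.003,0,0],0],
    [[0.003,0,0],0],
    [[0.003,0,0],0],
    [[0.003,0,0],0],
    [[0.003,0,0],0],
    [[0.003,0,0],0],
    [[0.003,0,0],0],
    [[0.003,0,0],0],
    [[0.003,0,0],0],
    [[0.003,0,0],0],
    [[0.003,0,0],0],
    [[0.003,0,0],0],
    [[0.002,0,0],0],
    [[0.001,0,0],0]
  ]
}}

```text
clock: 7.8
tcp_pos: [0.5622, -0.0478, 0.2097]
orientation: [-3.142, -0.0, 1.342]
wrist_force: [-0.9, -3.9, -0.1]
width: 0.0
```

Run:
```python
from h import *
im,d=bot.get_image("side");im2,d2=bot.get_image("top")
a=cv2.resize(im[150:290,230:360],(520,560))
b=cv2.resize(im2[150:290,190:290],(280,392)); b=cv2.copyMakeBorder(b,0,168,0,0,cv2.BORDER_CONSTANT)
cv2.imwrite("pics/c3.png",np.hstack([a,b])[:,:,::-1]); print(bot.get_state()["tcp_pos"])
```

```text
[ 0.56223464 -0.04775179  0.20967062]
```

View pics/c3.png

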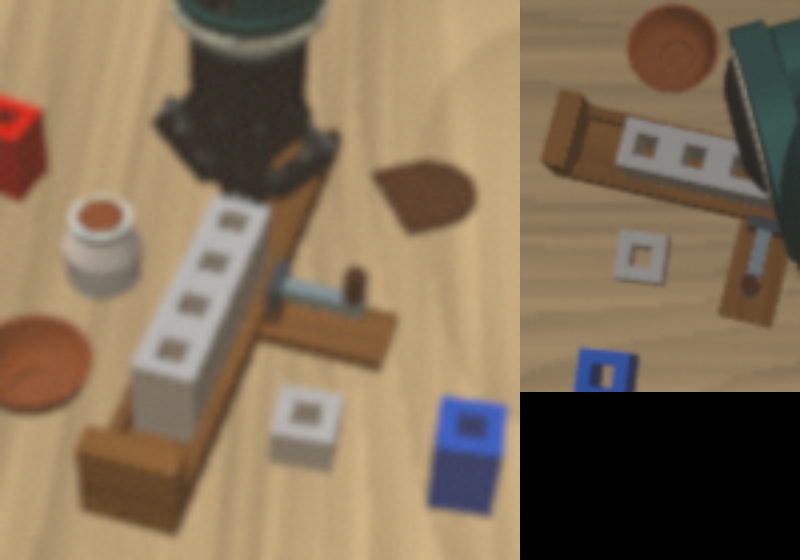

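The row is closed and upright, with about 41 mm to go.

{"name": "move_arm", "arguments": {
  "moves": [
    [[0.002,0,0],0],
    [[0.003,0,0],0],
    [[0.003,0,0],0],
    [[0.003,0,0],0],
    [[0.003,0,0],0],
    [[0.003,0,0],0],
    [[0.003,0,0],0],
    [[0.003,0,0],0],
    [[0.003,0,0],0],
    [[0.003,0,0],0],
    [[0.003,0,0],0],
    [[0.002,0,0],0],
    [[0.002,0,0],0],
    [[0.001,0,0],0]
  ]
}}

```text
clock: 9.3
tcp_pos: [0.5707, -0.0119, 0.2097]
orientation: [-3.142, -0.0, 1.342]
wrist_force: [-1.6, -4.8, 1.6]
width: 0.0001
```

{"name": "move_arm", "arguments": {
  "moves": [
    [[0.001,0,0],0],
    [[0.001,0,0],0],
    [[0.001,0,0],0]
  ]
}}

```text
clock: 9.6
tcp_pos: [0.5713, -0.0092, 0.2097]
orientation: [-3.141, 0.0, 1.342]
wrist_force: [-1.2, -4.3, 1.0]
width: -0.0001
```

{"name": "move_arm", "arguments": {
  "moves": [
    [[0.001,0,0],0],
    [[0.001,0,0],0],
    [[0,0,0],0]
  ]
}}

```text
clock: 9.9
tcp_pos: [0.5718, -0.007, 0.2097]
orientation: [3.142, -0.0, 1.342]
wrist_force: [-0.4, -3.3, 0.5]
width: 0.0002
```

{"name": "move_arm", "arguments": {
  "moves": [
    [[0.001,0,0],0],
    [[0,0,0],0]
  ]
}}

```text
clock: 10.1
tcp_pos: [0.572, -0.0062, 0.2097]
orientation: [-3.142, 0.0, 1.342]
wrist_force: [-0.7, -4.8, 0.7]
width: -0.0002
```

{"name": "move_arm", "arguments": {
  "moves": [
    [[0.001,0,0],0],
    [[0,0,0],0]
  ]
}}

```text
clock: 10.3
tcp_pos: [0.5721, -0.006, 0.2097]
orientation: [-3.141, 0.001, 1.341]
wrist_force: [-2.6, -8.7, 5.1]
width: 0.0003
```

{"name": "move_arm", "arguments": {
  "moves": [
    [[0.001,0,0],0],
    [[0,0,0],0],
    [[0,0,0],0]
  ]
}}

```text
clock: 10.6
tcp_pos: [0.5722, -0.0058, 0.2097]
orientation: [-3.141, 0.002, 1.34]
wrist_force: [-4.8, -13.5, 5.9]
width: -0.0002
```

Run:
```python
from h import *
im,d=bot.get_image("side");im2,d2=bot.get_image("top")
a=cv2.resize(im[150:290,230:360],(520,560))
b=cv2.resize(im2[150:290,190:290],(280,392)); b=cv2.copyMakeBorder(b,0,168,0,0,cv2.BORDER_CONSTANT)
cv2.imwrite("pics/c4.png",np.hstack([a,b])[:,:,::-1]); s=bot.get_state();print(s["tcp_pos"],s["wrist_force"])
```

```text
[ 0.57215465 -0.00580932  0.20968473] [ -4.89025891 -14.01556816   6.33766478]
```

View pics/c4.png

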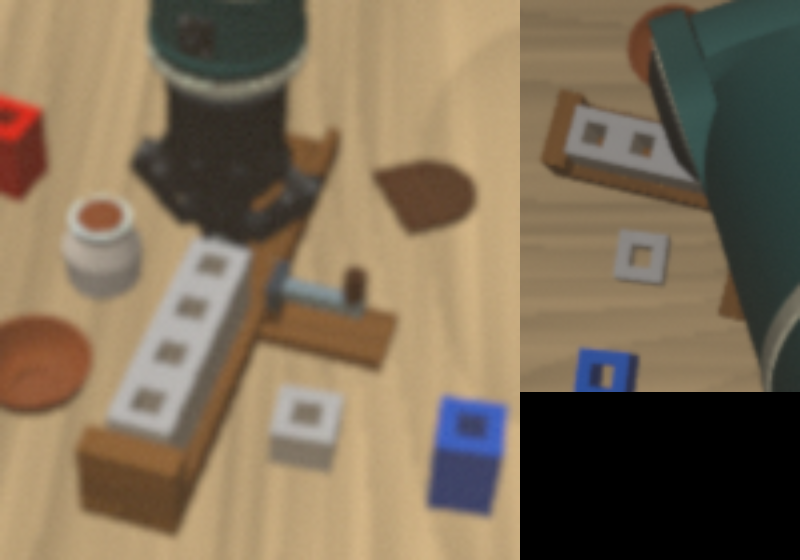

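The row is home: it is closed against the stop and the force rises to 14 N with no further travel. I'll back off, lift, and go behind the knob.

{"name": "move_arm", "arguments": {
  "moves": [
    [[-0.002,0,0],0],
    [[-0.006,0,0],0],
    [[-0.012,0,0],0],
    [[0,0,-0.02],0],
    [[0,0,-0.02],0],
    [[0,0,-0.02],0],
    [[0,0,-0.02],0],
    [[0.002,-0.0155,0],0],
    [[0.002,-0.0155,0],0],
    [[0.003,-0.0155,0],0],
    [[0.003,-0.0155,0],0],
    [[0.003,-0.0155,0],0],
    [[0.003,-0.0155,0],0],
    [[0.003,-0.0155,0],0],
    [[0,-0.0155,0],0],
    [[0,0,0],0],
    [[0,0,0],0]
  ]
}}

```text
clock: 12.4
tcp_pos: [0.4516, 0.0225, 0.2899]
orientation: [3.141, -0.0, 1.341]
wrist_force: [0.3, -0.1, 0.7]
width: -0.0003
```

Run:
```python
from h import *
im,d=bot.get_image("side")
a=cv2.resize(im[150:290,230:380],(600,560),interpolation=cv2.INTER_CUBIC)
cv2.imwrite("pics/c5.png",a[:,:,::-1]); s=bot.get_state();p=s["tcp_pos"];print(p)
O=np.array([.5726,-.0016]);x=np.array([.974,-.2267]);y=np.array([.2267,.974])
print("rack xy",(p[:2]-O)@x,(p[:2]-O)@y)
P=cloud("side",d);z=P[...,2];r=(P[...,:2]-O)@np.stack([x,y],1)
k=(z>.066)&(z<.078)&(abs(r[...,0])<.03)&(abs(r[...,1])<.18)
q=r[k]; print("posts y",np.percentile(q[:,1],[1,99]),"x",np.percentile(q[:,0],[1,99]))
```

```text
[0.45190884 0.02249551 0.28984601]
rack xy -0.12301563940029578 -0.003891654980884123
posts y [0.00830554 0.16747069] x [-0.01957632  0.02044325]
```

View pics/c5.png

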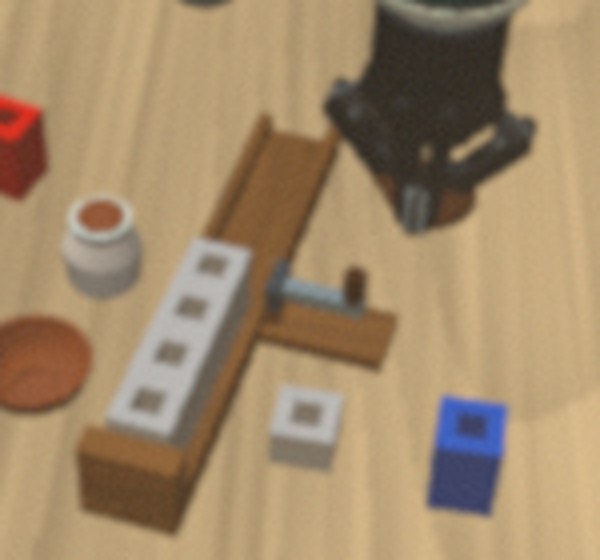

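The row stayed home (y 8–167, with a 2–3 mm camera bias) and the fingers are above and behind the knob. I'll lower and push along tool +y.

{"name": "move_arm", "arguments": {
  "moves": [
    [[0,0,0.015],0],
    [[0,0,0.015],0],
    [[0,0,0.015],0],
    [[0,0,0.014],0],
    [[0,0,0.01],0],
    [[0,0,0],0],
    [[0,0,0],0]
  ]
}}

```text
clock: 13.15
tcp_pos: [0.4517, 0.0229, 0.2209]
orientation: [-3.141, -0.0, 1.342]
wrist_force: [-0.2, 1.3, 0.3]
width: 0.0002
```

{"name": "move_arm", "arguments": {
  "moves": [
    [[0,0.003,0],0],
    [[0,0.003,0],0],
    [[0,0.003,0],0],
    [[0,0.003,0],0],
    [[0,0.003,0],0],
    [[0,0.003,0],0],
    [[0,0.003,0],0],
    [[0,0.003,0],0]
  ]
}}

```text
clock: 13.95
tcp_pos: [0.475, 0.0174, 0.2207]
orientation: [-3.141, 0.0, 1.342]
wrist_force: [-2.4, 1.1, 3.0]
width: -0.0
```

Run:
```python
from h import *
im,d=bot.get_image("side")
a=cv2.resize(im[150:290,230:380],(600,560),interpolation=cv2.INTER_CUBIC)
cv2.imwrite("pics/c6.png",a[:,:,::-1]); s=bot.get_state();print(s["tcp_pos"],s["wrist_force"])
```

```text
[0.47535223 0.01732094 0.22066709] [-0.84509613 -0.24778122  1.2428676 ]
```

View pics/c6.png

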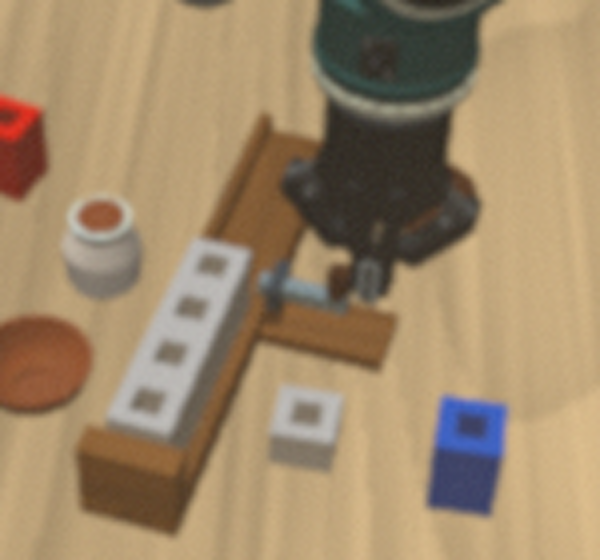

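The bolt is moving and its tip now shows past the guide. Continuing.

{"name": "move_arm", "arguments": {
  "moves": [
    [[0,0.002,0],0],
    [[0,0.003,0],0],
    [[0,0.003,0],0],
    [[0,0.003,0],0],
    [[0,0.003,0],0],
    [[0,0.003,0],0],
    [[0,0.002,0],0],
    [[0,0.002,0],0],
    [[0,0.001,0],0],
    [[0,0.001,0],0]
  ]
}}

```text
clock: 15.0
tcp_pos: [0.4972, 0.0122, 0.2207]
orientation: [-3.141, 0.0, 1.342]
wrist_force: [-1.8, 0.7, 0.7]
width: 0.0003
```

{"name": "move_arm", "arguments": {
  "moves": [
    [[0,0.001,0],0],
    [[0,0.001,0],0]
  ]
}}

```text
clock: 15.2
tcp_pos: [0.4992, 0.0118, 0.2207]
orientation: [-3.141, -0.0, 1.342]
wrist_force: [-2.3, -0.3, 1.0]
width: 0.0003
```

{"name": "move_arm", "arguments": {
  "moves": [
    [[0,0.001,0],0],
    [[0,0.001,0],0]
  ]
}}

```text
clock: 15.4
tcp_pos: [0.5012, 0.0114, 0.2207]
orientation: [-3.142, -0.0, 1.342]
wrist_force: [-2.6, 0.6, 1.4]
width: -0.0002
```

{"name": "move_arm", "arguments": {
  "moves": [
    [[0,0.001,0],0],
    [[0,0.001,0],0]
  ]
}}

```text
clock: 15.6
tcp_pos: [0.5024, 0.0111, 0.2204]
orientation: [-3.139, 0.001, 1.342]
wrist_force: [-13.3, 2.3, 7.5]
width: 0.0
```

{"name": "move_arm", "arguments": {
  "moves": [
    [[0,0.001,0],0],
    [[0,0.001,0],0]
  ]
}}

```text
clock: 15.8
tcp_pos: [0.5033, 0.011, 0.2202]
orientation: [-3.137, 0.001, 1.342]
wrist_force: [-24.5, 3.7, 16.7]
width: 0.0001
```

{"name": "move_arm", "arguments": {
  "moves": [
    [[0,0.001,0],0],
    [[0,0,0],0]
  ]
}}

```text
clock: 16.0
tcp_pos: [0.5037, 0.011, 0.2201]
orientation: [-3.135, 0.002, 1.343]
wrist_force: [-26.1, 3.7, 20.5]
width: 0.0003
```

The bolt has hit its end. I'll withdraw, lift and check.

{"name": "move_arm", "arguments": {
  "moves": [
    [[0,-0.003,0],0],
    [[0,-0.006,0],0],
    [[0,-0.012,0],0],
    [[0,-0.015,0],0],
    [[0,0,-0.02],0],
    [[0,0,-0.03],0],
    [[0,0,-0.03],0],
    [[0,0,-0.03],0],
    [[0,-0.03,-0.02],0],
    [[-0.03,-0.03,0],0],
    [[-0.04,-0.03,0],0],
    [[-0.04,-0.03,0],0],
    [[-0.04,-0.02,0],0],
    [[-0.04,0,0],0],
    [[-0.04,0,0],0],
    [[-0.03,0,0],0],
    [[0,0,0],0]
  ]
}}

```text
clock: 17.7
tcp_pos: [0.2743, -0.2053, 0.3506]
orientation: [3.141, 0.001, 1.337]
wrist_force: [1.0, 1.1, 0.5]
width: 0.0001
```

Run:
```python
from h import *
O=np.array([.5726,-.0016]);x=np.array([.974,-.2267]);y=np.array([.2267,.974]);ims=[]
for n in("side","top"):
    im,d=bot.get_image(n);ims.append(im)
    P=cloud(n,d);z=P[...,2];r=(P[...,:2]-O)@np.stack([x,y],1)
    q=r[(z>.066)&(z<.078)&(abs(r[...,0])<.03)&(abs(r[...,1])<.18)]; print(n,"posts y",np.percentile(q[:,1],[1,99]))
    k=(z>.055)&(z<.07)&(r[...,0]<-.033)&(r[...,0]>-.11)&(abs(r[...,1])<.025); print("knob",r[k].mean(0),k.sum())
    m=(z>.034)&(z<.046)&(abs(r[...,0])<.02)&(abs(r[...,1]+.005)<.012); print("bar",m.sum(),r[m].max(0) if m.any() else 0)
a=cv2.resize(ims[0][160:300,230:340],(440,560));b=cv2.resize(ims[1][150:300,190:280],(336,560))
cv2.imwrite("pics/c7.png",np.hstack([a,b])[:,:,::-1]); s=bot.get_state();print(s["clock"],s["tcp_pos"],s["wrist_force"])
```

```text
side posts y [0.00816643 0.16779308]
knob [-0.04941051  0.00083593] 35
bar 7 [-0.01550095  0.00474004]
top posts y [0.00470506 0.16349016]
knob [-0.05212951 -0.00637734] 42
bar 57 [0.01750721 0.00377134]
17.8 [ 0.27514999 -0.2028453   0.35051118] [-0.0712292   0.41621964 -0.20820293]
```

View pics/c7.png

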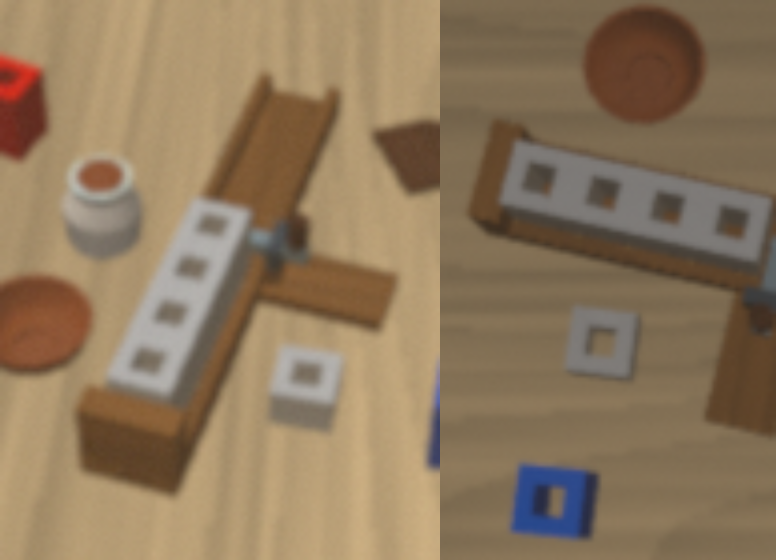

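The row is tight at the stop, the bolt lies across behind post 4 with the knob at about -50, and the arm is clear. Handing in.

```bash
python3 -c "
from plant import bot
print(bot.job_done())"
```

```text
the job is handed in; nothing more can be done
None
```

The job is done and handed in at about 18 s of the 45 s allowed. I pushed the four posts as one closed row along the channel with the shut fingertips until they were tight against the end stop. Then I pushed the bolt in by its knob to its end and withdrew the arm clear of everything.

- **Row against the stop:** the push force rose from about 5 N to about 14 N with no further travel. In the last pictures the row spans rack y +8 to +168 mm in the side view and +5 to +163 mm in the top view; home is +5 to +165 mm. The posts are upright with no gaps.
- **Bolt fully in:** the force rose to about 26 N (33 N counting the vertical part) at its end. The knob sits at rack x -49 mm in the side view and -52 mm in the top view; -50 mm is expected. The bar is seen across the channel behind post 4.
- **Disagreement:** the two cameras differ by 3 to 4 mm along the channel, and by about 7 mm on the knob's y. The along-channel difference was there before I moved anything, so I averaged the two views.
- **Other objects:** those in the last crops (spare post, glaze jar, test bowl, red and blue posts, part of the rib) look unmoved. I did not measure them, and the slip can and loop tool were not in those crops.

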